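# Fetch a spare cap from a tip-out bin

### The job

The amber bottle stands in the way of the tip-out bins: slide it along the worktop, without lifting or tilting it, onto the yellow ring, centred in it. Then tip forward the bin that holds the blue screw cap, take the cap from the back of the bin and lay it flat, top up, in the green tray, and push the bin fully shut again. Leave the other bin with the red cap shut and do not knock the glassware about.

Things in the scene. Friction and masses are not known exactly. Their poses are not given: they have to be found in the camera images.
- bin_unit: Fixed grey unit with two white tip-out bins side by side, 262 mm wide, x = 0 to 140 mm. Origin on the worktop below the middle of the hinge line (which runs along y at x = 0, 12 mm up, at the foot of the bins' fronts); x points into the unit, away from the robot, y left, z up. 6 mm cheeks at y = +-128 mm: 34 mm high up to x = 60 mm, 130 mm high behind. Blue and red cap lie one in each bin, either way round.
- cover_edge (a point): Middle of the front top edge of the unit's clear cover, 129 mm above the worktop, at x = 60 mm of bin_unit. The fixed cover, 5 mm thick, lies over both bins from there to the unit's back, so a cap can only be taken out of a bin that is tipped forward.
- bin_left (a joint): Hinge of the left bin (centre y = +65 mm of bin_unit), rad: 0 shut; 0.75 tipped fully forward (top towards the robot, at a stop). Takes 0.2 to 0.3 N m; its stiff hinge stays where it is left. Each bin is 124 mm wide, 120 mm deep, floor and walls 4 mm thick, back wall 36 mm high, sides sloping from 92 mm high in front to 36 mm at the back; clear front 5 mm thick, blue rim bar on top 8 mm thick, 95 mm high.
- bin_right (a joint): Hinge of the right bin (centre y = -65 mm of bin_unit); the same in every way as bin_left.
- bin_left_tab (a point): Middle of the top edge of the left bin's blue pull tab, 44 mm wide, 8 mm thick, standing 29 mm above the rim bar in the plane of the front wall. This point is 124 mm from the hinge axis and 4 mm behind the front face. With the bin shut, 52 mm are open behind the tab before the cover begins. It can be hooked from behind or pinched.
- bin_right_tab (a point): The same point on the right bin's blue pull tab.
- bin_left_pocket (a point): On the left bin's floor, middle of its rear pocket, 87 mm behind the front face; moves with the bin. The pocket is 116 mm wide, 58 mm long from front to back, between the back wall and a clear cross wall that stands 22 mm above the floor. The cap lies flat in it; when the bin is tipped the cap slides on the floor against the cross wall and stays flat on the floor.
- bin_right_pocket (a point): The same point in the right bin.
- blue_cap: Loose blue screw cap, 52 mm in diameter, 26 mm high, 18 g. Origin at the centre of its underside, z along its axis towards its closed top; a solid disc to the gripper.
- red_cap: Loose red screw cap of the same size in the other bin; to be left there. Origin at the centre of its underside.
- amber_bottle: Loose full amber reagent bottle, 92 mm in diameter, 191 mm high, about 0.8 kg, its smooth base slides easily (friction about 0.3), with a black screw cap 50 mm across that takes up its top 25 mm (below it the shoulder flares out); grip the cap across its own x or y axis, which start within 0.1 rad of bin_unit's. Origin at the centre of its underside, z up.
- parking_mark_center (a point): Centre of the flat yellow ring (104 mm across, printed on the worktop, no height) onto which the amber bottle is to be slid. It lies to the left or to the right of the bins, the tray on the other side.
- tray: Fixed green square tray, 126 x 126 mm, 14 mm high, walls and floor 4 mm thick. Origin at the centre of its underside, on the worktop; its sides are parallel to its x and y axes.
- weighing_bottle_left: Loose glass weighing bottle, 42 mm in diameter, 58 mm high, to the left of the bins; bystander. Origin at the centre of its underside.
- weighing_bottle_right: The same kind of weighing bottle to the right of the bins; bystander.
- clear_bottle: Loose empty clear bottle with blue cap, 86 mm in diameter, 182 mm high; bystander. Origin at the centre of its underside.
- measuring_cylinder: Loose slim glass measuring cylinder, foot 48 mm in diameter, 142 mm high; bystander. Origin at the centre of its underside.
Mind the look-alikes: they are no part of the job. Leave any turquoise look-alike of the amber_bottle alone.

How it is judged:
By the outcome, as a careful person would: the job done as asked, in the order asked, and still so for the second after the job is handed in, with the robot touching nothing.
It also fails if it takes over 72 s, if anything falls off the work surface, if the arm or the gripper's body presses on something with over 40 N, if the wrist force passes 120 N, or if a joint passes its speed limit or range.

### The arm

A 7-joint arm with a two-finger parallel gripper is mounted at the origin on a cart in front of the work surface, level with it; the furniture and walls round the work are solid. World frame = base frame: x ahead of the robot, y to its left, z up, the work surface at z = 0. Lengths are in m, angles in degrees, forces in N, time in s.
With the tool pointing down it reaches from about 0.4 to 0.85 m from the base axis. Payload 10.4 kg.
Tool frame: the origin (TCP) lies midway between the tips of the shut fingers; the grasp point (between the pads) lies 19 mm behind it; z points along the fingers, y is the direction in which the jaws open and shut (so a half turn about z gives the same grasp; the last joint's range is limited). The gripper opens to 87 mm and grips with 3 to 60 N. Pads are 19 mm wide; open, the fingers measure 117 mm over their backs; the gripper's body (75 mm by 190 mm) begins 51 mm behind the grasp point.
Start: joints at [-74.347, 19.034, -3.707, 83.658, 1.238, 77.344, -5.071], TCP at [0.182, 0.598, 0.223] pointing down, gripper open.
Joint ranges: [-148.97, 148.97], [-28.65, 121.19], [-84.17, 76.75], [9.2, 138.47], [-72.65, 252.65], [3.7, 117.97], [-149.18, 149.18]. Speed limits (degrees/s): [127.2, 127.2, 159.86, 159.86, 180, 180, 180].

### API

Orientations are given as [roll, pitch, yaw] about the fixed x, y, z axes, in that order (R = Rz(yaw) Ry(pitch) Rx(roll)).
In Python, from bench import arm gives the robot as it stands.
- The arm moves only by the tool carry_out, never from a script. Its argument "plan" is a list of rows, each a list of 4 numbers: the shift along the world's x, y, z in units of 30 mm (1.0 is 30 mm), then the turn about the world's z in units of 6 degrees (1.0 is 6 degrees). A call has 1 to 12 rows; each row is the pose to reach, as a shift and turn from the pose commanded when the call began; what a row does not reach only later rows make up. A row lasts 1/12 s, in which the tool goes at most 41.7 mm and 7.16 degrees, less where a joint would pass 70% of its speed; a pose out of reach is approached as far as the arm can. A call with a gripper value outside its range is refused whole. "grip" is the gripper command: -1 is shut, 1 is fully open, values between are in proportion, set as the call begins (left out, the last holds). The fingers move at their own pace and stop on an object; the grip force is fixed at half the most. Time passes only in rows, so rows that repeat a pose let the fingers close. It gives the time, the measured TCP pose, the force and the opening at its end, in the units of the state.
- arm.state(): the state, without advancing time (a new reading comes with each control period).
- arm.read_camera(name): name is "scene" or "top"; returns the picture (480x640x3 uint8, red, green, blue); there is no depth.
- arm.camera_params(name): a dict with "fx", "fy", "cx", "cy" (pixels), "dist" ([k1, k2, p1, p2, k3] as OpenCV has them; the pictures are not rectified), "R" (3x3) and "t" (3): a world point X has camera coordinates R X + t. Camera axes: x right, y down, z forward; pixel columns grow to the right and rows downward; lengths in m; the calibration is good to about 2 mm. A picture is of the moment at which its call begins. camera_params takes no time and is no camera call.
- arm.close_job(): hands the job in, once; it reports no verdict.
Trained networks look in the newest picture that a camera, given by its name, has taken for a name from the list of things; names that differ only in an ending like _2 or _b are one class to them, and where a whole thing is asked for, a point or a joint stands for the part that bears it (a point fixed in the world has none). Each returns a list of dicts, best first, with "conf" (0 to 1); they miss things now and then, are a little off and sometimes report something else, mostly with a low value. They report only what shows in the picture. A call takes as long as a camera call. They do not tell look-alikes from the thing itself.
- arm.boxes_of(camera, thing): "location" ([x, y, z] in m, in world coordinates, good to about 4 mm: the middle of the surface that is visible of it).
- arm.trace(camera, thing): "mask" (480x640 bool, what is visible of it).
- arm.landmark_of(camera, thing): "location" ([x, y, z] in m, in world coordinates, good to about 4 mm: a listed point, or the origin of a listed thing).
The state is a dict: "clock": time; "joint_positions": joint angles; "joint_vel": joint speeds; "effort": joint torques, N m; "tool_pos": TCP position; "eef_rot": TCP orientation; "force": force on the tool from outside, world axes, zero at the start; "ft_torque": the same for the moment, N m; "finger_gap": finger opening in m.
Only numpy, scipy, OpenCV 4.12 (cv2) and the standard library are available. Lean on these libraries where they do the work, as an engineer would, in place of code of your own. Each camera call takes 0.05 s, during which the arm holds its last target.

## Working session

There is one attempt and no reset: what is moved stays moved. The work goes in short steps, Python scripts to look and compute and a tool call to move; the robot and the scene stay as the last step left them, time stands still between calls to the robot, and variables do not carry over. Pictures are saved under pics/ and viewed, and the job is handed in when it is done.

Besides the shell and the picture viewer there is one more tool, called in YAML: its name, and indented under it one key for each argument. carry_out: Moves the arm, as the interface text tells. Its arguments: {"type":"object","properties":{"plan":{"type":"array"},"grip":{"type":"number"}},"required":["plan"]}

```bash
ls; mkdir -p pics
python3 - <<'E'
from bench import arm
import cv2
s=arm.state();print(s)
for c in("scene","top"):
    im=arm.read_camera(c);cv2.imwrite(f"pics/{c}0.png",im[:,:,::-1])
    p=arm.camera_params(c);print(c,p)
E
```

```text
pics
{'clock': 0.0, 'joint_positions': array([-74.34752452,  19.07262075,  -3.70773405,  83.70666073,
         1.23595315,  77.34294249,  -5.07140216]), 'joint_vel': array([ 0.00869302, -0.09282652,  0.00923203,  0.08439741, -0.02770789,
        0.06859723,  0.08154179]), 'effort': array([ 8.88399718e-04, -6.23254395e+01,  2.52722570e-02, -3.89886725e+01,
       -6.13153330e-02,  3.99457233e-02,  1.65635438e-04]), 'tool_pos': array([0.18205809, 0.59748521, 0.22174146]), 'eef_rot': array([-1.79917569e+02,  2.01079868e-03,  1.63053436e+02]), 'force': array([-0.96124254,  0.05363261, -0.02378752]), 'ft_torque': array([-0.02695954,  0.00442464, -0.00779211]), 'finger_gap': 0.08681368170077895}
scene {'fx': 445.81889178902026, 'fy': 445.81889178902026, 'cx': 326.301114386121, 'cy': 242.20251016380456, 'dist': array([-0.01079978,  0.        ,  0.        ,  0.        ,  0.        ]), 'R': array([[ 0.84944566, -0.52762373,  0.00743496],
       [-0.31879883, -0.52437482, -0.78955579],
       [ 0.42048707,  0.66831448, -0.61363375]]), 't': array([-0.47909005,  0.25984176,  0.82466136])}
top {'fx': 498.48350654668883, 'fy': 498.48350654668883, 'cx': 315.0794994234751, 'cy': 242.2585502276813, 'dist': array([-0.00051223,  0.        ,  0.        ,  0.        ,  0.        ]), 'R': array([[-0.02747091, -0.9995731 , -0.00994807],
       [-0.99134267,  0.02852025, -0.12816514],
       [ 0.12839415,  0.00634113, -0.99170295]]), 't': array([-0.00570464,  0.56701349,  1.13516162])}
```

View pics/scene0.png

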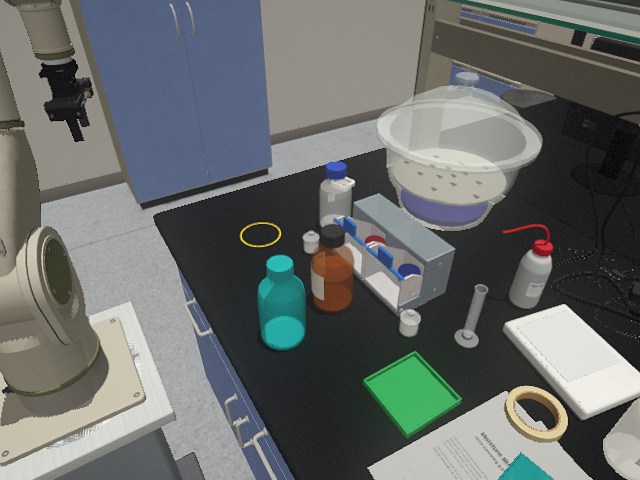

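View pics/top0.png

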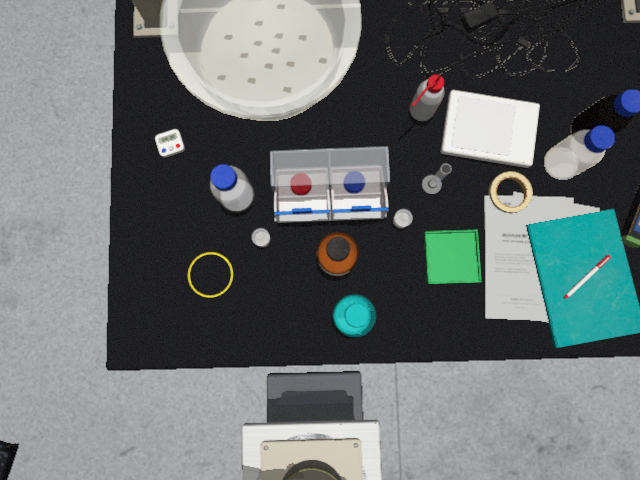

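Run:
```python
from bench import arm
import numpy as np
np.set_printoptions(precision=4,suppress=True)
for n in ["bin_unit","cover_edge","bin_left_tab","bin_right_tab","bin_left_pocket","bin_right_pocket","blue_cap","red_cap","amber_bottle","parking_mark_center","tray","weighing_bottle_left","weighing_bottle_right","clear_bottle","measuring_cylinder"]:
    for c in("top","scene"):
        r=arm.landmark_of(c,n)
        print(n,c,[(round(d["conf"],2),np.round(d["location"],4).tolist()) for d in r[:3]])
print(arm.state()["clock"])
```

```text
bin_unit top []
bin_unit scene [(0.66, [0.6262, -0.0598, 0.0013])]
cover_edge top [(0.9, [0.6851, -0.0636, 0.1321]), (0.57, [0.7069, 0.0013, 0.0184])]
cover_edge scene [(0.58, [0.6852, -0.0593, 0.1318])]
bin_left_tab top [(0.69, [0.6279, -0.0006, 0.1332]), (0.29, [0.7114, 0.0049, 0.0156])]
bin_left_tab scene [(0.77, [0.6275, 0.0051, 0.1381]), (0.6, [0.7052, 0.0056, 0.014])]
bin_right_tab top [(0.57, [0.626, -0.1237, 0.1364])]
bin_right_tab scene [(0.58, [0.6271, -0.1233, 0.138])]
bin_left_pocket top [(0.95, [0.7066, 0.0014, 0.0175])]
bin_left_pocket scene [(0.74, [0.709, 0.0054, 0.0141]), (0.74, [0.6283, -0.0006, 0.135]), (0.69, [0.6256, -0.0599, 0.0028])]
bin_right_pocket top [(0.92, [0.7143, -0.1251, 0.0174])]
bin_right_pocket scene [(0.95, [0.712, -0.1284, 0.0199])]
blue_cap top [(0.48, [0.7116, -0.1259, 0.0159])]
blue_cap scene [(0.69, [0.7108, -0.1249, 0.0123]), (0.25, [0.7061, -0.3135, 0.0019])]
red_cap top [(0.74, [0.7139, -0.1233, 0.0162]), (0.57, [0.7097, 0.0043, 0.0162]), (0.2, [0.7122, -0.1191, 0.0183])]
red_cap scene [(0.72, [0.6837, -0.0593, 0.1317]), (0.64, [0.7169, 0.0
[... 363 characters left out ...]
.25, [0.7146, -0.1273, 0.0167])]
tray scene [(0.7, [0.5274, -0.3512, -0.0006]), (0.53, [0.5345, -0.0708, 0.0034]), (0.38, [0.7111, -0.1248, 0.0163])]
weighing_bottle_left top [(0.67, [0.5812, 0.1027, -0.0021])]
weighing_bottle_left scene [(0.78, [0.5864, 0.1045, 0.0015])]
weighing_bottle_right top [(0.69, [0.6198, -0.2351, -0.0017])]
weighing_bottle_right scene [(0.71, [0.6209, -0.2315, -0.0011]), (0.51, [0.5833, 0.1016, 0.0009])]
clear_bottle top [(0.86, [0.693, 0.1673, -0.0048])]
clear_bottle scene [(0.57, [0.6954, 0.1633, -0.0011])]
measuring_cylinder top [(0.85, [0.7134, -0.3145, -0.0046]), (0.21, [0.7121, 0.0085, 0.0179])]
measuring_cylinder scene [(0.79, [0.7063, -0.3142, 0.0054])]
1.6
```

The blue cap is in the right bin: in the top view it sits at about (355,182) and red at (301,184). The ring is at (210,274), amber at (338,253), the turquoise look-alike at (355,315) and the tray at (453,257). Next I'll refine the ring, amber bottle and unit positions from pixels.

```bash
cat > h.py <<'E'
from bench import arm
import numpy as np, cv2
np.set_printoptions(precision=4,suppress=True)
def ray(c,uv,z):
    p=arm.camera_params(c);K=np.array([[p["fx"],0,p["cx"]],[0,p["fy"],p["cy"]],[0,0,1]])
    n=cv2.undistortPoints(np.float64(uv).reshape(-1,1,2),K,p["dist"])[:,0]
    d=np.c_[n,np.ones(len(n))]@p["R"]; o=-p["R"].T@p["t"]
    return o+d*((z-o[2])/d[:,2])[:,None]
def circ(P):
    A=np.c_[2*P[:,:2],np.ones(len(P))];s=np.linalg.lstsq(A,(P[:,:2]**2).sum(1),rcond=None)[0]
    return s[:2],np.sqrt(s[2]+s[0]**2+s[1]**2)
def hsv(im): return cv2.cvtColor(im,cv2.COLOR_RGB2HSV)
E
python3 - <<'E'
from h import *
ims={c:arm.read_camera(c) for c in("top","scene")}
for c,im in ims.items():
    h=hsv(im)
    m=(cv2.inRange(h,(22,120,100),(34,255,255))>0)
    y,x=np.nonzero(m); P=ray(c,np.c_[x,y],0)
    k=np.linalg.norm(P[:,:2]-[.503,.2255],axis=1)<.07; print(c,"ring",k.sum(),circ(P[k]))
    m=(cv2.inRange(h,(50,120,80),(70,255,255))>0).astype(np.uint8)
    n,l,s,ce=cv2.connectedComponentsWithStats(m);i=1+s[1:,4].argmax()
    y,x=np.nonzero(l==i);P=ray(c,np.c_[x,y],.010);print("tray",cv2.minAreaRect(np.float32(P[:,:2])))
    # tab/rim blue
    m=(cv2.inRange(h,(100,150,80),(120,255,255))>0)
    y,x=np.nonzero(m);P=ray(c,np.c_[x,y],.107);k=(abs(P[:,0]-.625)<.03)&(abs(P[:,1]+.06)<.15)
    Q=np.float32(P[k][:,:2]);print("rim",k.sum(),cv2.minAreaRect(Q),Q.min(0),Q.max(0)) if k.sum() else 0
for c in ims:
    for d in arm.trace(c,"amber_bottle")[:2]:
        m=d["mask"];y,x=np.nonzero(m);print(c,d["conf"],m.sum(),x.mean(),y.mean(),x.min(),x.max(),y.min(),y.max())
        cv2.imwrite(f"pics/m_{c}.png",m*255) if abs(x.mean()-335)<15 else 0
for c,b in(("top",(300,220,400,340)),("scene",(280,180,460,320)),("top",(260,130,400,230))):
    im=ims[c][b[1]:b[3],b[0]:b[2]];cv2.imwrite(f"pics/crop_{c}_{b[1]}.png",cv2.resize(im,None,fx=4,fy=4,interpolation=2)[:,:,::-1])
E
```

```text
top ring 397 (array([0.5009, 0.2341]), np.float64(0.052179708418452105))
tray ((0.5274803638458252, -0.3489474058151245), (0.1280614733695984, 0.12813039124011993), 0.14700928330421448)
rim 354 ((0.6298988461494446, -0.059355199337005615), (0.011410987935960293, 0.2539448142051697), 0.4929448962211609) [ 0.6232 -0.1863] [0.6361 0.0676]
scene ring 230 (array([0.5012, 0.2343]), np.float64(0.05225766767443406))
tray ((0.5268142819404602, -0.35054320096969604), (0.13287049531936646, 0.1325826793909073), 0.16432714462280273)
rim 470 ((0.6383692026138306, -0.06294386833906174), (0.031239807605743408, 0.24867503345012665), 0.618738055229187) [ 0.6217 -0.1874] [0.6546 0.0612]
top 0.95 1480 354.40945945945947 315.29459459459457 333 376 294 336
top 0.68 1444 337.7472299168975 253.38296398891967 317 358 232 276
scene 0.94 3198 332.6776110068793 271.44559099437146 311 354 224 313
scene 0.87 3657 281.76920973475524 305.2868471424665 258 306 256 349[ WARN:0@7.123] global loadsave.cpp:1063 imwrite_ Unsupported depth image for selected encoder is fallbacked to CV_8U.
```

View pics/crop_top_220.png

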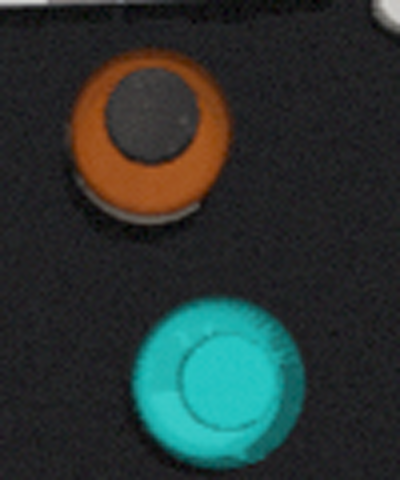

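View pics/crop_scene_180.png

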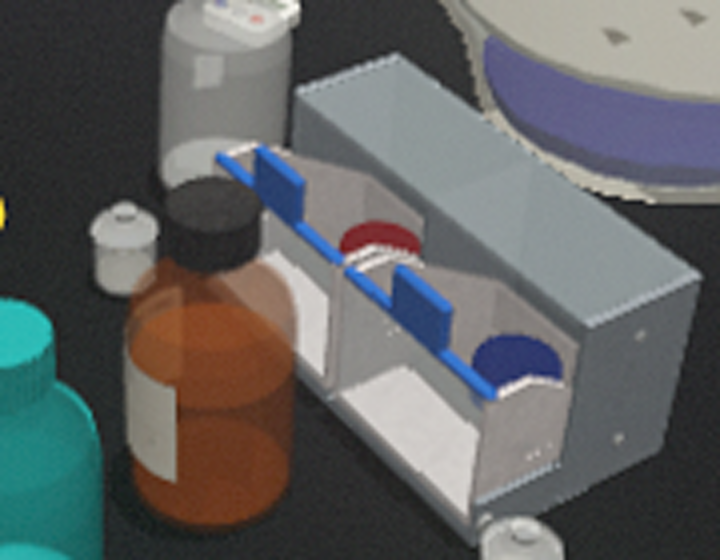

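View pics/crop_top_130.png

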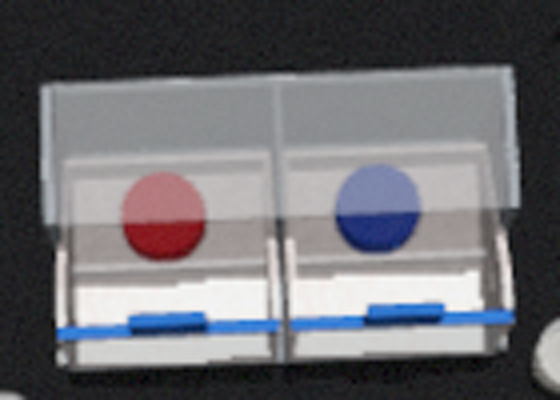

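Run:
```python
from h import *
print("amb", ray("top",[[338.2,248.7]],.191),ray("scene",[[333.2,230.7]],.191))
f=lambda c,x,y,o:[o[0]+x/4,o[1]+y/4]
T=(260,130);S=(280,180)
print("tabs top L,R",ray("top",[f(0,168,318,T),f(0,405,309,T)],.136))
print("tabs scene L,R",ray("scene",[f(0,284,168,S),f(0,425,285,S)],.136))
print("cover edge L,R",ray("top",[f(0,44,225,T),f(0,520,208,T)],.129))
print("cover back L,R",ray("top",[f(0,40,83,T),f(0,514,67,T)],.129))
print("rim ends",ray("top",[f(0,58,332,T),f(0,514,317,T)],.107))
print("foot front scene",ray("scene",[f(0,335,395,S),f(0,470,545,S)],.0), "foot top", ray("top",[f(0,70,372,T),f(0,505,356,T)],.0))
```

```text
amb [[ 0.5321 -0.0693  0.191 ]] [[ 0.5332 -0.0728  0.191 ]]
tabs top L,R [[ 0.6261  0.0041  0.136 ]
 [ 0.6273 -0.1244  0.136 ]]
tabs scene L,R [[ 0.6261 -0.0033  0.136 ]
 [ 0.6294 -0.1275  0.136 ]]
cover edge L,R [[ 0.6815  0.0712  0.129 ]
 [ 0.6832 -0.1902  0.129 ]]
cover back L,R [[ 0.7621  0.0721  0.129 ]
 [ 0.7632 -0.1906  0.129 ]]
rim ends [[ 0.6258  0.0664  0.107 ]
 [ 0.6268 -0.1873  0.107 ]]
foot front scene [[ 0.6342 -0.0549  0.    ]
 [ 0.6267 -0.1901  0.    ]] foot top [[ 0.6213  0.0689  0.    ]
 [ 0.6235 -0.1962  0.    ]]
```

carry_out:
  plan:
    - [0.5, -0.95, 0, 0.24]
    - [1, -1.9, 0, 0.48]
    - [1.5, -2.85, 0, 0.7]
    - [2, -3.8, 0, 0.95]
    - [2.5, -4.75, 0, 1.2]
    - [3, -5.7, 0, 1.4]
    - [3.5, -6.65, 0, 1.65]
    - [4, -7.6, 0, 1.9]
    - [4.5, -8.55, 0, 2.15]
    - [5, -9.5, 0, 2.4]
    - [5.5, -10.45, 0, 2.6]
    - [6, -11.4, 0, 2.83]
  grip: 1

```text
clock: 2.8
tool_pos: [0.3627, 0.2544, 0.2228]
eef_rot: [180.0, 0.0, -179.9]
force: [0.8, 0.4, -0.0]
finger_gap: 0.0872
```

carry_out:
  plan:
    - [0.55, -1, 0, 0]
    - [1.1, -2, 0, 0]
    - [1.65, -3, 0, 0]
    - [2.2, -4, 0, 0]
    - [2.75, -5, 0, 0]
    - [3.3, -6, 0, 0]
    - [3.85, -7, 0, 0]
    - [4.4, -8, 0, 0]
    - [4.95, -9, 0, 0]
    - [5.4, -10.2, 0, 0]
    - [5.73, -10.92, 0, 0]
    - [5.73, -10.92, 0, 0]

```text
clock: 3.8
tool_pos: [0.5349, -0.0775, 0.2228]
eef_rot: [-179.9, 0.1, 179.6]
force: [-0.6, -0.7, 1.2]
finger_gap: 0.087
```

Run:
```python
from h import *
print(arm.state()["tool_pos"],arm.state()["eef_rot"])
im=arm.read_camera("scene");cv2.imwrite("pics/s1.png",cv2.resize(im[130:330,220:460],None,fx=3,fy=3,interpolation=2)[:,:,::-1])
```

```text
[ 0.5349 -0.0775  0.2228] [-179.8589    0.0517  179.6499]
```

View pics/s1.png

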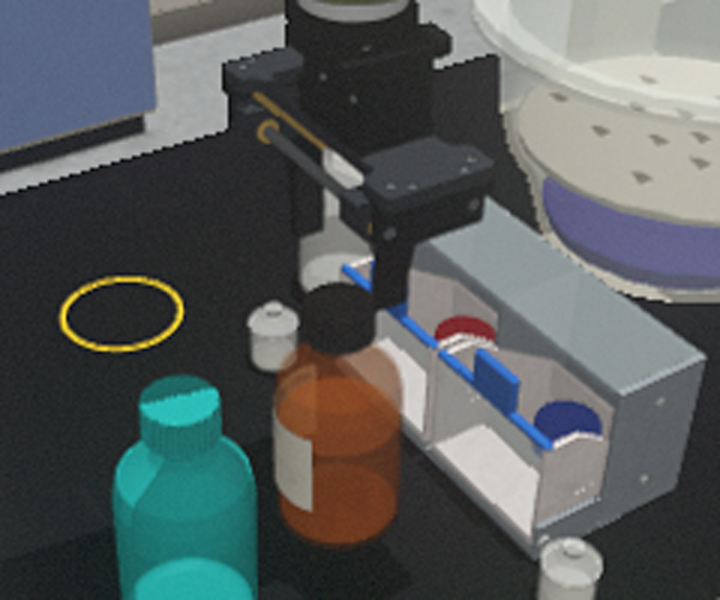

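carry_out:
  plan:
    - [0, 0.17, -0.4, 0]
    - [0, 0.17, -0.9, 0]
    - [0, 0.17, -1.4, 0]
    - [0, 0.17, -1.7, 0]
    - [0, 0.17, -1.77, 0]
    - [0, 0.17, -1.77, 0]
  grip: 0.5

```text
clock: 4.35
tool_pos: [0.5336, -0.0656, 0.1688]
eef_rot: [180.0, -0.1, -179.9]
force: [0.9, -0.3, -0.1]
finger_gap: 0.0661
```

Run:
```python
from h import *
s=arm.state();print(s["tool_pos"],s["eef_rot"],s["force"],s["finger_gap"])
im=arm.read_camera("scene");cv2.imwrite("pics/s2.png",cv2.resize(im[180:300,280:400],None,fx=5,fy=5,interpolation=2)[:,:,::-1])
```

```text
[ 0.5336 -0.0656  0.1688] [ 179.9842   -0.071  -179.8957] [ 0.9208 -0.3135 -0.1492] 0.0660966748815254
```

View pics/s2.png

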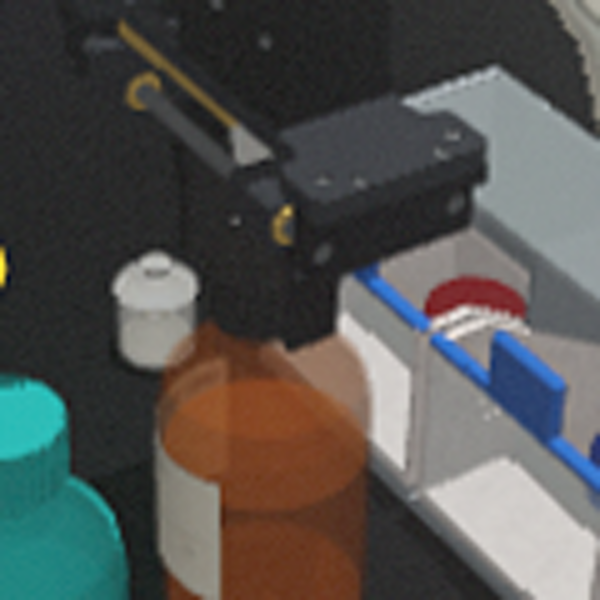

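carry_out:
  plan:
    - [0, -0.1, 0, 0]
    - [0, -0.2, 0, 0]
    - [0, -0.2, 0, 0]
    - [0, -0.2, 0, 0]
    - [0, -0.2, 0, 0]
  grip: 0.24

```text
clock: 4.82
tool_pos: [0.5343, -0.0725, 0.1698]
eef_rot: [180.0, 0.0, -180.0]
force: [1.0, 0.7, 0.5]
finger_gap: 0.0543
```

carry_out:
  plan:
    - [0, 0, 0, 0]
    - [0, 0, 0, 0]
    - [0, 0, 0, 0]
    - [0, 0, 0, 0]
    - [0, 0, 0, 0]
  grip: 0.19

```text
clock: 5.23
tool_pos: [0.5341, -0.0726, 0.1695]
eef_rot: [180.0, -0.0, -180.0]
force: [0.0, 1.5, 0.1]
finger_gap: 0.0518
```

carry_out:
  plan:
    - [0, 0, 0, 0]
    - [0, 0, 0, 0]
    - [0, 0, 0, 0]
    - [0, 0, 0, 0]
    - [0, 0, 0, 0]
    - [0, 0, 0, 0]
  grip: -1

```text
clock: 5.73
tool_pos: [0.5341, -0.0726, 0.1695]
eef_rot: [180.0, -0.0, -180.0]
force: [-0.1, 0.9, 1.5]
finger_gap: 0.0505
```

Run:
```python
from h import *
s=arm.state();print(s["tool_pos"],s["eef_rot"],s["force"],s["ft_torque"],s["finger_gap"])
im=arm.read_camera("scene");cv2.imwrite("pics/s3.png",cv2.resize(im[180:330,260:400],None,fx=4,fy=4,interpolation=2)[:,:,::-1])
```

```text
[ 0.5341 -0.0726  0.1695] [ 179.9921   -0.0009 -179.9653] [-0.1368  0.8977  1.4612] [0.3007 0.003  0.0076] 0.05048608253682961
```

View pics/s3.png

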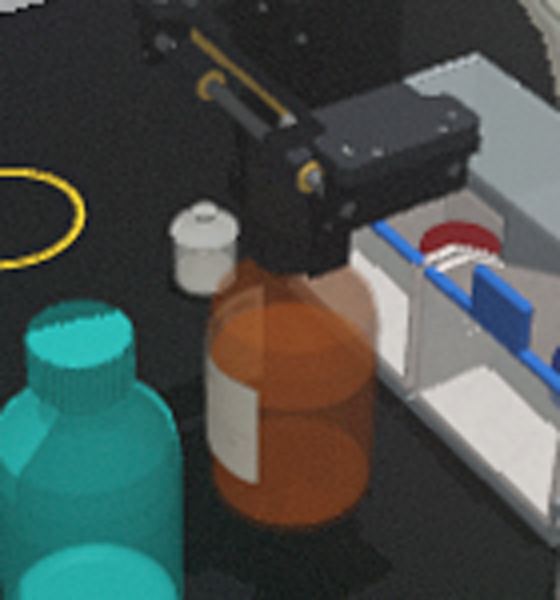

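carry_out:
  plan:
    - [-0.06, 0.1, 0, 0]
    - [-0.18, 0.3, 0, 0]
    - [-0.3, 0.5, 0, 0]
    - [-0.43, 0.72, 0, 0]
    - [-0.56, 0.94, 0, 0]
    - [-0.7, 1.18, 0, 0]
    - [-0.84, 1.42, 0, 0]
    - [-0.98, 1.66, 0, 0]
    - [-1.12, 1.9, 0, 0]
    - [-1.26, 2.14, 0, 0]
    - [-1.37, 2.4, 0, 0]
    - [-1.44, 2.65, 0, 0]

```text
clock: 6.78
tool_pos: [0.4902, 0.0076, 0.1694]
eef_rot: [180.0, -0.0, -180.0]
force: [0.1, -3.0, -1.2]
finger_gap: 0.0502
```

carry_out:
  plan:
    - [0, 0.27, 0, 0]
    - [0, 0.55, 0, 0]
    - [0, 0.85, 0, 0]
    - [0, 1.15, 0, 0]
    - [0, 1.45, 0, 0]
    - [0, 1.75, 0, 0]
    - [0, 2.05, 0, 0]
    - [0, 2.35, 0, 0]
    - [0, 2.65, 0, 0]
    - [0, 2.95, 0, 0]
    - [0, 3.25, 0, 0]
    - [0, 3.55, 0, 0]

```text
clock: 7.78
tool_pos: [0.4908, 0.1143, 0.1694]
eef_rot: [180.0, -0.0, -180.0]
force: [0.0, -1.7, -1.3]
finger_gap: 0.05
```

carry_out:
  plan:
    - [0, 0.3, 0, 0]
    - [0, 0.65, 0, 0]
    - [0, 1.05, 0, 0]
    - [0, 1.45, 0, 0]
    - [0.05, 1.85, 0, 0]
    - [0.1, 2.25, 0, 0]
    - [0.16, 2.65, 0, 0]
    - [0.22, 3.05, 0, 0]
    - [0.28, 3.45, 0, 0]
    - [0.32, 3.75, 0, 0]
    - [0.34, 3.95, 0, 0]
    - [0.34, 4.02, 0, 0]

```text
clock: 8.78
tool_pos: [0.5011, 0.2351, 0.1694]
eef_rot: [-180.0, 0.0, -179.9]
force: [0.1, -2.4, -0.6]
finger_gap: 0.0506
```

Run:
```python
from h import *
s=arm.state();print(s["tool_pos"],s["eef_rot"],s["force"],s["ft_torque"],s["finger_gap"])
for c,b in(("scene",(210,130,360,300)),("top",(150,200,300,320))):
    im=arm.read_camera(c);cv2.imwrite(f"pics/{c}4.png",cv2.resize(im[b[1]:b[3],b[0]:b[2]],None,fx=4 if c=="top" else 3.5,fy=4 if c=="top" else 3.5,interpolation=2)[:,:,::-1])
    print(c,[(d["conf"],d["location"]) for d in arm.landmark_of(c,"amber_bottle")])
```

```text
[0.5011 0.2351 0.1694] [-179.9999    0.0035 -179.9072] [ 0.0993 -2.4089 -0.5856] [-1.2245 -0.1545 -0.0612] 0.05059934679241015
scene [(0.71, [0.5017, 0.2344, 0.005]), (0.63, [0.3933, -0.1052, 0.0035]), (0.47, [0.7143, 0.008, 0.0146])]
top [(0.85, [0.3927, -0.1078, -0.0014]), (0.54, [0.5038, 0.2334, -0.0008]), (0.51, [0.6932, 0.1668, -0.0009])]
```

View pics/scene4.png

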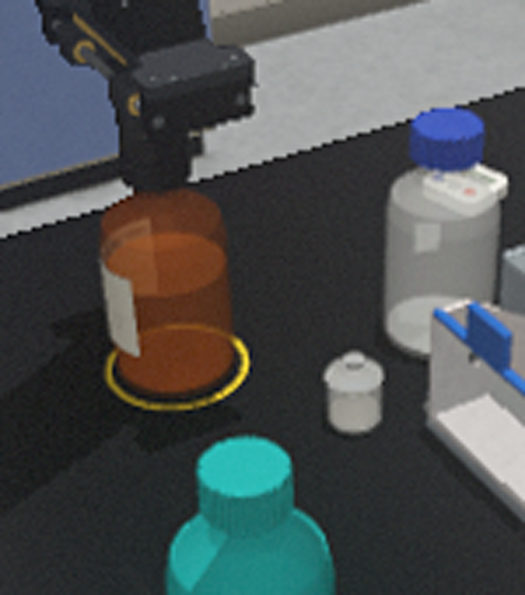

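View pics/top4.png

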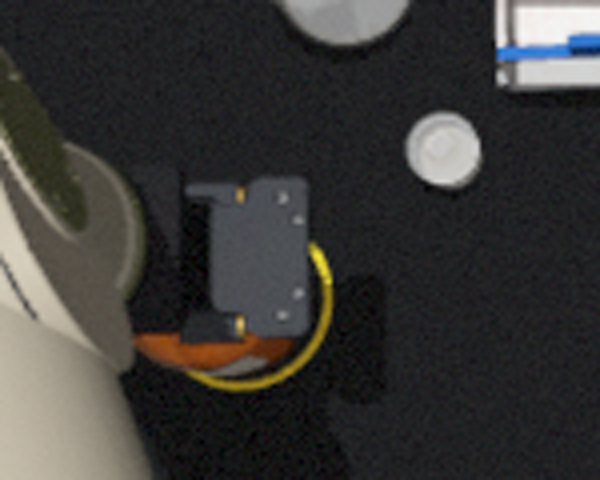

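```bash
cat >> h.py <<'E'
def proj(c,X):
    p=arm.camera_params(c);K=np.array([[p["fx"],0,p["cx"]],[0,p["fy"],p["cy"]],[0,0,1]])
    return cv2.projectPoints(np.float64(X).reshape(-1,1,3),cv2.Rodrigues(p["R"])[0],p["t"],K,p["dist"])[0][:,0]
E
python3 - <<'E'
from h import *
im=arm.read_camera("scene")
b=(210,170,310,270)
o=cv2.resize(im[b[1]:b[3],b[0]:b[2]],None,fx=6,fy=6,interpolation=2)
a=np.linspace(0,2*np.pi,80)
for z,r,col in((0,.052,(255,255,255)),(0,.046,(0,255,0)),(.11,.046,(0,255,0)),(.05,.046,(0,255,0))):
    P=proj("scene",np.c_[.501+r*np.cos(a),.2345+r*np.sin(a),0*a+z])
    cv2.polylines(o,[np.int32((P+.5-[b[0],b[1]])*6)],True,col,1)
cv2.imwrite("pics/ov.png",o[:,:,::-1])
E
```

```text
(no output)
```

View pics/ov.png

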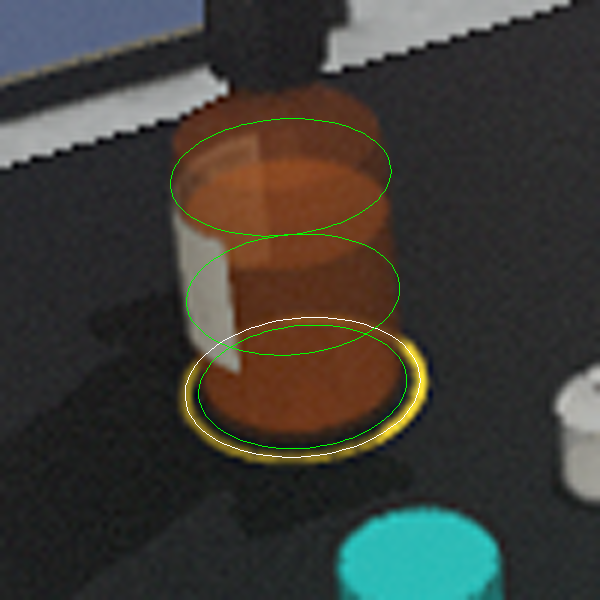

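Run:
```python
from h import *
im=cv2.imread("pics/scene0.png")[:,:,::-1]
b=(290,215,390,325)
o=cv2.resize(im[b[1]:b[3],b[0]:b[2]],None,fx=5.4,fy=5.4,interpolation=2)
a=np.linspace(0,2*np.pi,80)
for z,r,col in((0,.046,(0,255,0)),(.11,.046,(0,255,0)),(.05,.046,(0,255,0)),(.191,.025,(0,255,0))):
    P=proj("scene",np.c_[.534+r*np.cos(a),-.0724+r*np.sin(a),0*a+z])
    cv2.polylines(o,[np.int32((P+.5-[b[0],b[1]])*5.4)],True,col,1)
cv2.imwrite("pics/ov0.png",o[:,:,::-1])
```

```text
(no output)
```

View pics/ov0.png

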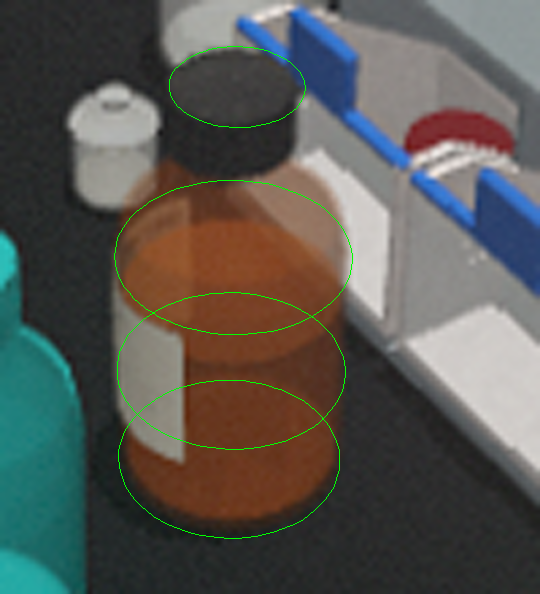

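carry_out:
  plan:
    - [0, 0, 0, 0]
    - [0, 0, 0, 0]
    - [0, 0, 0, 0]
    - [0, 0, 0, 0]
    - [0, 0, 0, 0]
  grip: 0.35

```text
clock: 9.45
tool_pos: [0.5011, 0.2339, 0.1696]
eef_rot: [180.0, 0.0, -180.0]
force: [-0.6, 0.4, 1.0]
finger_gap: 0.0588
```

carry_out:
  plan:
    - [0, 0, 0.2, 0]
    - [0, 0, 0.6, 0]
    - [0, 0, 1.2, 0]
    - [0, 0, 2, 0]
    - [0, 0, 2.5, 0]
    - [0.3, -1, 2.5, 0]
    - [0.6, -2, 2.5, 0]
    - [0.9, -3, 2.5, 0]
    - [1.3, -4, 2.5, 0]
    - [1.7, -5, 2.5, 0]
    - [2.1, -6, 2.5, 0]
    - [2.5, -7, 2.5, 0]

```text
clock: 10.45
tool_pos: [0.5767, 0.0225, 0.246]
eef_rot: [180.0, 0.1, -180.0]
force: [0.5, 0.3, -0.3]
finger_gap: 0.0587
```

Run:
```python
from h import *
print(arm.state()["tool_pos"])
for c in("scene","top"):
    im=arm.read_camera(c)
    print(c,[(d["conf"],d["location"]) for d in arm.landmark_of(c,"amber_bottle")])
    b=(210,150,310,270) if c=="scene" else (160,220,260,320)
    f=5
    o=cv2.resize(im[b[1]:b[3],b[0]:b[2]],None,fx=f,fy=f,interpolation=2)
    a=np.linspace(0,2*np.pi,80)
    for z,r,col in((0,.052,(255,255,255)),(0,.046,(0,255,0)),(.11,.046,(0,255,0)),(.191,.025,(0,255,0))):
        P=proj(c,np.c_[.501+r*np.cos(a),.2343+r*np.sin(a),0*a+z])
        cv2.polylines(o,[np.int32((P+.5-[b[0],b[1]])*f)],True,col,1)
    cv2.imwrite(f"pics/ov5{c}.png",o[:,:,::-1])
```

```text
[0.5767 0.0225 0.246 ]
scene [(0.69, [0.395, -0.1058, 0.0017]), (0.66, [0.5013, 0.2326, 0.0014])]
top [(0.77, [0.3949, -0.1028, -0.0033])]
```

View pics/ov5scene.png

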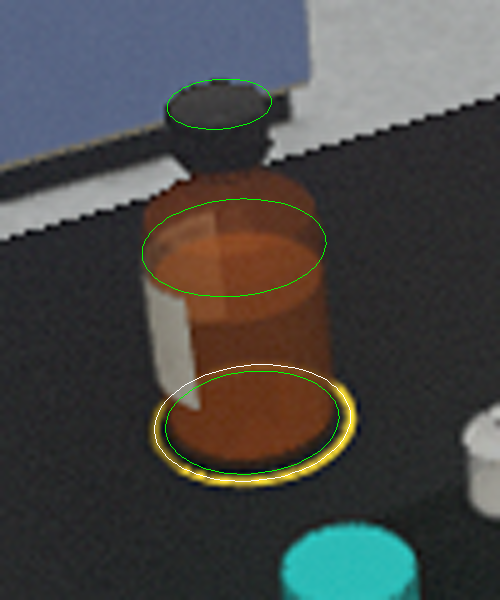

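View pics/ov5top.png

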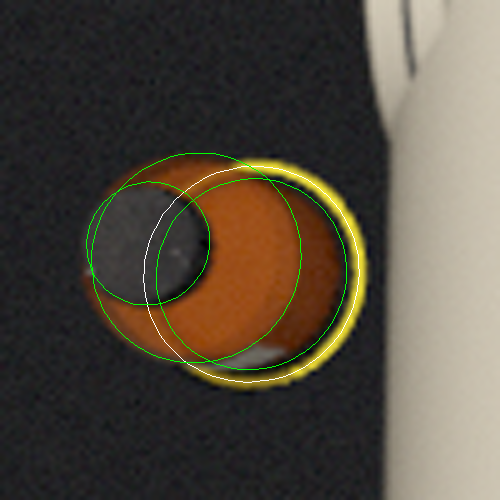

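carry_out:
  plan:
    - [0.4, -0.7, 0, 0]
    - [0.8, -1.5, 0, 0]
    - [1.3, -2.4, 0, 0]
    - [1.8, -3.3, 0, 0]
    - [2.3, -4.2, 0, 0]
    - [2.6, -4.7, 0, 0]
    - [2.7, -4.92, -0.3, 0]
    - [2.7, -4.92, -1, 0]
    - [2.7, -4.92, -1.8, 0]
    - [2.7, -4.92, -2.2, 0]
    - [2.7, -4.92, -2.2, 0]
    - [2.7, -4.92, -2.2, 0]
  grip: -1

```text
clock: 11.65
tool_pos: [0.657, -0.1221, 0.1786]
eef_rot: [180.0, -0.0, -179.9]
force: [-0.7, 0.3, 0.9]
finger_gap: 0.0006
```

Run:
```python
from h import *
s=arm.state();print(s["tool_pos"],s["eef_rot"],s["finger_gap"],s["force"])
for c,b in(("scene",(330,170,480,320)),("top",(260,130,420,250))):
    im=arm.read_camera(c);cv2.imwrite(f"pics/{c}6.png",cv2.resize(im[b[1]:b[3],b[0]:b[2]],None,fx=4,fy=4,interpolation=2)[:,:,::-1])
```

```text
[ 0.657  -0.1221  0.1786] [ 179.954    -0.0434 -179.8709] 0.0006438865233116954 [-0.7013  0.3122  0.869 ]
```

View pics/scene6.png

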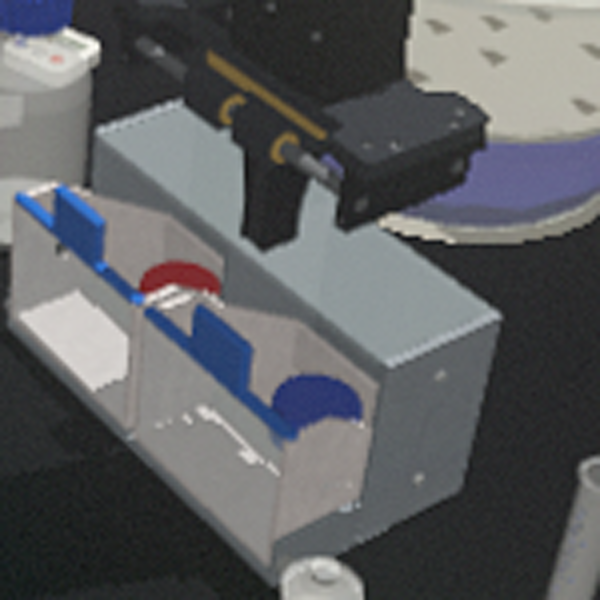

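View pics/top6.png

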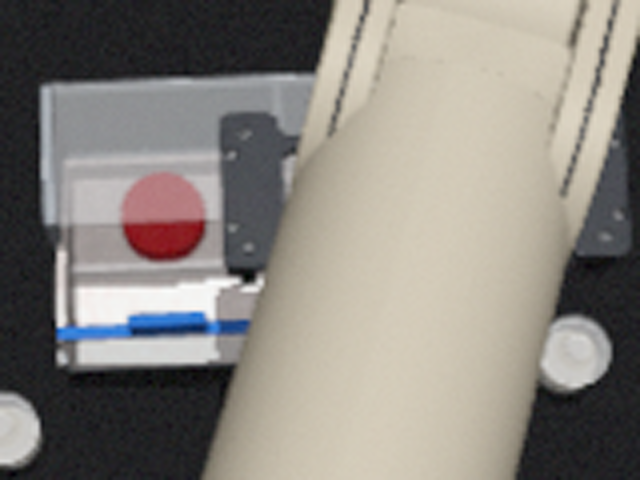

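carry_out:
  plan:
    - [0, -0.05, -0.4, 0]
    - [0, -0.05, -1, 0]
    - [0, -0.05, -1.6, 0]
    - [0, -0.05, -1.95, 0]
    - [0, -0.05, -2.02, 0]
    - [0, -0.05, -2.02, 0]

```text
clock: 12.25
tool_pos: [0.6569, -0.1251, 0.1175]
eef_rot: [180.0, -0.0, -180.0]
force: [-0.2, 0.1, 1.1]
finger_gap: 0.0003
```

Run:
```python
from h import *
s=arm.state();print(s["tool_pos"],s["force"])
# planned hook path, finger front-bottom edge touching back face at radius rr, hinge xh
xh=.6232
for th in np.arange(0,.851,.0775):
    rr=104
    x=8*np.cos(th)-rr*np.sin(th); z=12+rr*np.cos(th)+8*np.sin(th)
    print(round(th,3),"TCP",xh+x/1e3+.0095,z/1e3)
im=arm.read_camera("scene");b=(330,170,480,320);cv2.imwrite("pics/s7.png",cv2.resize(im[b[1]:b[3],b[0]:b[2]],None,fx=4,fy=4,interpolation=2)[:,:,::-1])
```

```text
[ 0.6569 -0.1251  0.1175] [-0.2213  0.0978  1.0591]
0.0 TCP 0.6406999999999999 0.116
0.078 TCP 0.6326240529957454 0.11630721083440275
0.155 TCP 0.6245485619199149 0.1159882399948501
0.232 TCP 0.6165220059186713 0.11504500234123195
0.31 TCP 0.6085925703689675 0.11348316035966174
0.388 TCP 0.6008078576099544 0.11131209016918868
0.465 TCP 0.5932146011745077 0.10854482523466402
0.542 TCP 0.5858583852364107 0.10519797812366692
0.62 TCP 0.5787833709574205 0.10129164077720196
0.698 TCP 0.5720320313770234 0.09684926389286787
0.775 TCP 0.5656448964364006 0.0918975161445897
```

View pics/s7.png

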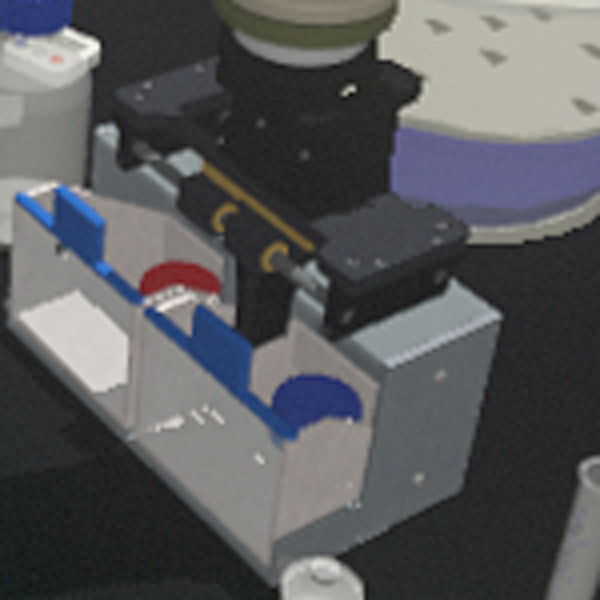

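carry_out:
  plan:
    - [-0.25, 0, 0, 0]
    - [-0.45, 0, 0, 0]
    - [-0.6, 0, 0, 0]
    - [-0.81, 0, 0, 0]
    - [-1.08, 0, -0.03, 0]
    - [-1.35, 0, -0.07, 0]
    - [-1.61, 0, -0.12, 0]
    - [-1.87, 0, -0.19, 0]
    - [-2.12, 0, -0.28, 0]
    - [-2.37, 0, -0.39, 0]
    - [-2.6, 0, -0.52, 0]
    - [-2.6, 0, -0.52, 0]

```text
clock: 13.3
tool_pos: [0.5771, -0.1249, 0.1011]
eef_rot: [180.0, -0.1, -180.0]
force: [-0.0, -0.9, 0.5]
finger_gap: 0.0005
```

carry_out:
  plan:
    - [-0.12, 0, -0.07, 0]
    - [-0.23, 0, -0.15, 0]
    - [-0.3, 0, -0.21, 0]
    - [-0.37, 0, -0.27, 0]
    - [-0.43, 0, -0.31, 0]
    - [-0.43, 0, -0.31, 0]

```text
clock: 13.8
tool_pos: [0.5688, -0.125, 0.0948]
eef_rot: [-180.0, 0.3, -179.9]
force: [6.3, 0.2, 9.2]
finger_gap: 0.0004
```

Run:
```python
from h import *
s=arm.state();print(s["tool_pos"],s["force"])
im=arm.read_camera("scene");b=(310,170,460,320);cv2.imwrite("pics/s8.png",cv2.resize(im[b[1]:b[3],b[0]:b[2]],None,fx=4,fy=4,interpolation=2)[:,:,::-1])
```

```text
[ 0.5688 -0.125   0.0948] [6.3475 0.228  9.1849]
```

View pics/s8.png

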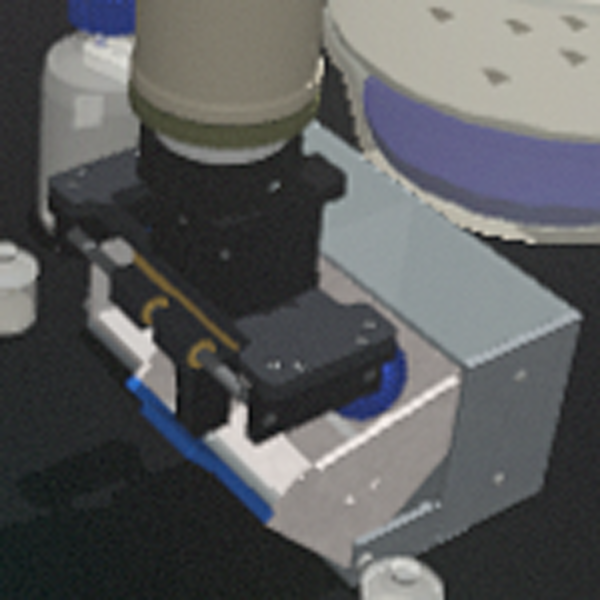

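carry_out:
  plan:
    - [0.25, 0, 0.15, 0]
    - [0.4, 0, 0.7, 0]
    - [0.4, 0, 1.5, 0]
    - [0.4, 0, 2.4, 0]
    - [0.4, 0, 3.4, 0]
    - [0.4, 0.5, 4.2, 0]
    - [0.4, 1.3, 4.5, 0]
    - [0.4, 2.3, 4.5, 0]
    - [0.4, 3.3, 4.5, 0]
    - [0.4, 4.3, 4.5, 0]
    - [0.4, 5, 4.5, 0]
    - [0.4, 5, 4.5, 0]

```text
clock: 14.85
tool_pos: [0.5776, 0.031, 0.2272]
eef_rot: [179.9, -0.1, -179.6]
force: [-0.3, 0.8, 0.2]
finger_gap: 0.0006
```

Run:
```python
from h import *
s=arm.state();print(s["tool_pos"],s["force"])
for c,b in(("scene",(310,170,460,320)),("top",(260,120,420,240))):
    im=arm.read_camera(c);cv2.imwrite(f"pics/{c}9.png",cv2.resize(im[b[1]:b[3],b[0]:b[2]],None,fx=4,fy=4,interpolation=2)[:,:,::-1])
    for n in("blue_cap","bin_right_pocket","bin_right_tab"):
        print(c,n,[(round(d["conf"],2),d["location"]) for d in arm.landmark_of(c,n)][:2])
    print([(round(d["conf"],2),d["location"]) for d in arm.boxes_of(c,"blue_cap")][:2])
```

```text
[0.5776 0.031  0.2272] [-0.2906  0.8118  0.1957]
scene blue_cap []
scene bin_right_pocket [(0.71, [0.6888, -0.1272, 0.0766])]
scene bin_right_tab [(0.97, [0.5442, -0.1246, 0.1081])]
[(0.89, [0.6641, -0.1342, 0.086]), (0.23, [0.5774, 0.0887, 0.0377])]
top blue_cap [(0.73, [0.6827, -0.1214, 0.0732])]
top bin_right_pocket [(0.79, [0.6925, -0.1283, 0.0782])]
top bin_right_tab [(0.69, [0.5412, -0.126, 0.1054])]
[(0.96, [0.6686, -0.1217, 0.0948])]
```

View pics/scene9.png

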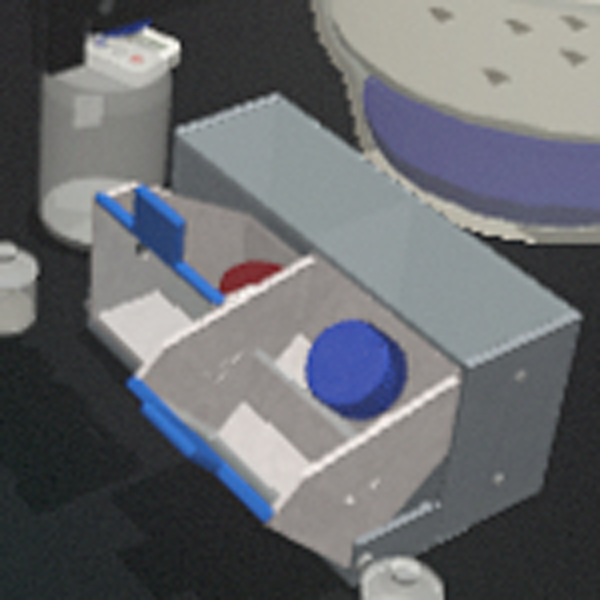

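View pics/top9.png

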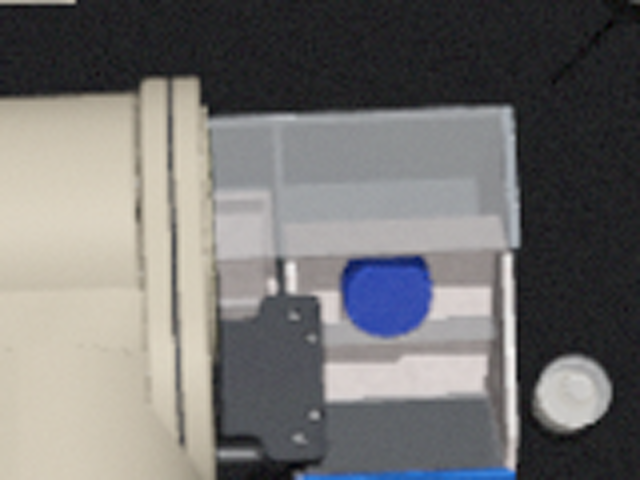

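Run:
```python
from h import *
print(arm.state()["tool_pos"])
print(ray("top",[[356.9,194.]],.091),ray("scene",[[310+352/4,170+369/4]],.091))
print("cover edge", ray("top",[[260+440/4,120+250/4]],.127))
```

```text
[0.5782 0.0242 0.228 ]
[[ 0.6671 -0.1198  0.091 ]] [[ 0.6656 -0.1287  0.091 ]]
cover edge [[ 0.6839 -0.1466  0.127 ]]
```

carry_out:
  plan:
    - [0.5, -0.8, 0, 0]
    - [1, -1.7, 0, 0]
    - [1.5, -2.6, 0, 0]
    - [2, -3.5, 0, 0]
    - [2.5, -4.3, 0, 0]
    - [2.8, -4.75, 0, 0]
    - [2.95, -4.93, 0, 0]
    - [2.95, -4.93, -0.4, 0]
    - [2.95, -4.93, -1, 0]
    - [2.95, -4.93, -1.6, 0]
    - [2.95, -4.93, -2, 0]
    - [2.95, -4.93, -2, 0]
  grip: 0.65

```text
clock: 16.35
tool_pos: [0.665, -0.1209, 0.1645]
eef_rot: [179.9, -0.3, -179.9]
force: [-0.6, -0.9, -0.3]
finger_gap: 0.069
```

Run:
```python
from h import *
s=arm.state();print(s["tool_pos"],s["eef_rot"],s["force"],s["finger_gap"])
im=arm.read_camera("scene");b=(310,150,460,300);cv2.imwrite("pics/s10.png",cv2.resize(im[b[1]:b[3],b[0]:b[2]],None,fx=4,fy=4,interpolation=2)[:,:,::-1])
print(arm.state()["tool_pos"])
```

```text
[ 0.665  -0.1209  0.1645] [ 179.9153   -0.272  -179.8739] [-0.5742 -0.8973 -0.3475] 0.06899350980983734
[ 0.6657 -0.1215  0.1665]
```

View pics/s10.png

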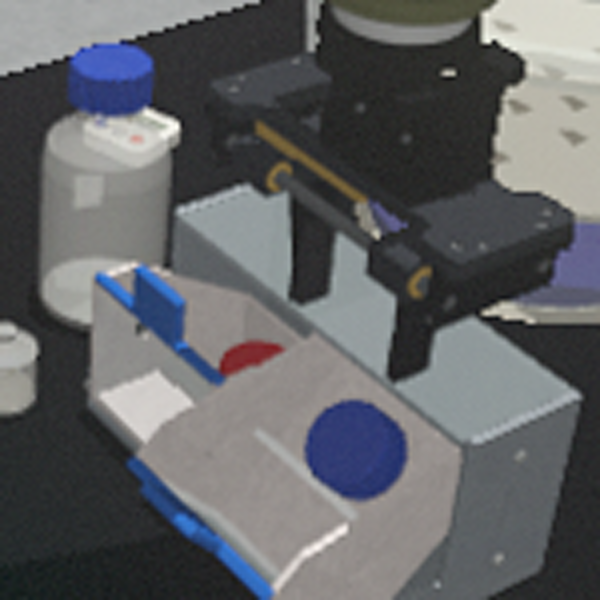

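Run:
```python
from h import *
print(ray("scene",[[310+310/4,150+302/4],[310+408/4,150+380/4],[310+359/4,150+341/4]],.166), ray("scene",[[310+356/4,150+450/4]],.091))
s=arm.state();print(s["tool_pos"])
```

```text
[[ 0.6598 -0.0883  0.166 ]
 [ 0.6604 -0.1666  0.166 ]
 [ 0.6601 -0.1285  0.166 ]] [[ 0.6669 -0.1305  0.091 ]]
[ 0.6657 -0.1215  0.1665]
```

carry_out:
  plan:
    - [0.03, -0.06, -0.4, 0]
    - [0.03, -0.06, -0.9, 0]
    - [0.03, -0.06, -1.4, 0]
    - [0.03, -0.06, -1.8, 0]
    - [0.03, -0.06, -2.2, 0]
    - [0.03, -0.06, -2.5, 0]
    - [0.03, -0.06, -2.75, 0]
    - [0.03, -0.06, -2.95, 0]
    - [0.03, -0.06, -3.08, 0]
    - [0.03, -0.06, -3.08, 0]

```text
clock: 17.23
tool_pos: [0.6673, -0.1248, 0.0749]
eef_rot: [180.0, -0.0, -180.0]
force: [0.2, 0.1, 0.1]
finger_gap: 0.0717
```

Run:
```python
from h import *
s=arm.state();print(s["tool_pos"],s["eef_rot"],s["force"],s["finger_gap"])
im=arm.read_camera("scene");b=(310,150,460,300);cv2.imwrite("pics/s11.png",cv2.resize(im[b[1]:b[3],b[0]:b[2]],None,fx=4,fy=4,interpolation=2)[:,:,::-1])
```

```text
[ 0.6673 -0.1248  0.0749] [ 179.9933   -0.0484 -179.9686] [0.1887 0.0648 0.1115] 0.07169123481112778
```

View pics/s11.png

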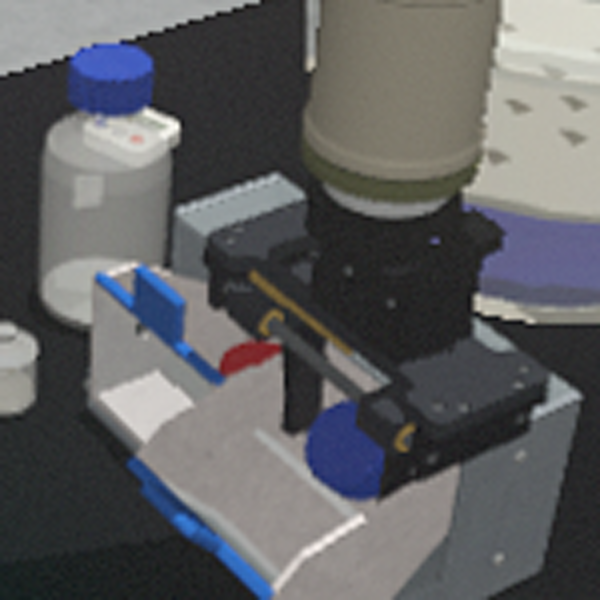

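Force is zero, so the descent is clean and the fingers straddle the cap. Closing now.

carry_out:
  plan:
    - [0, 0, 0, 0]
    - [0, 0, 0, 0]
    - [0, 0, 0, 0]
    - [0, 0, 0, 0]
    - [0, 0, 0, 0]
    - [0, 0, 0, 0]
    - [0, 0, 0, 0]
  grip: -1

```text
clock: 17.87
tool_pos: [0.6678, -0.1248, 0.0759]
eef_rot: [180.0, 0.0, -180.0]
force: [0.1, 1.1, 1.9]
finger_gap: 0.0514
```

carry_out:
  plan:
    - [-0.07, 0, 0.09, 0]
    - [-0.2, 0, 0.23, 0]
    - [-0.35, 0, 0.4, 0]
    - [-0.52, 0, 0.58, 0]
    - [-0.7, 0, 0.77, 0]
    - [-0.9, 0, 0.98, 0]
    - [-1.1, 0, 1.2, 0]
    - [-1.3, 0, 1.45, 0]
    - [-1.5, 0, 1.75, 0]
    - [-1.65, 0, 2.1, 0]
    - [-1.75, 0, 2.5, 0]
    - [-1.75, 0, 2.6, 0]

```text
clock: 18.87
tool_pos: [0.6155, -0.1252, 0.1564]
eef_rot: [180.0, 0.2, -180.0]
force: [0.3, 0.3, 0.5]
finger_gap: 0.051
```

Run:
```python
from h import *
s=arm.state();print(s["tool_pos"],s["eef_rot"],s["force"],s["finger_gap"])
im=arm.read_camera("scene");b=(310,150,460,300);cv2.imwrite("pics/s12.png",cv2.resize(im[b[1]:b[3],b[0]:b[2]],None,fx=4,fy=4,interpolation=2)[:,:,::-1])
print(arm.state()["tool_pos"])
```

```text
[ 0.6155 -0.1252  0.1564] [ 179.9963    0.1708 -179.9871] [0.3369 0.2824 0.4585] 0.05100185147364798
[ 0.6159 -0.1251  0.156 ]
```

View pics/s12.png

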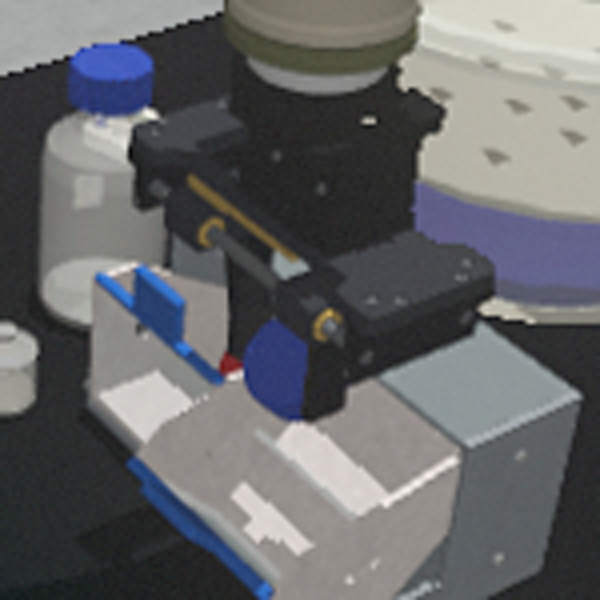

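carry_out:
  plan:
    - [-0.2, -0.3, 0.3, 0]
    - [-0.6, -1, 0.5, 0]
    - [-1, -1.9, 0.5, 0]
    - [-1.4, -2.8, 0.5, 0]
    - [-1.8, -3.7, 0.5, 0]
    - [-2.2, -4.6, 0.5, 0]
    - [-2.6, -5.5, 0.5, 0]
    - [-3, -6.3, 0.3, 0]
    - [-3.3, -7, 0, 0]
    - [-3.53, -7.4, -0.5, 0]
    - [-3.53, -7.5, -1, 0]
    - [-3.53, -7.5, -1, 0]

```text
clock: 19.92
tool_pos: [0.5064, -0.3509, 0.1209]
eef_rot: [179.9, -0.3, 179.9]
force: [-0.1, 0.5, -0.0]
finger_gap: 0.0512
```

carry_out:
  plan:
    - [0, 0, -0.3, 0]
    - [0, 0, -0.8, 0]
    - [0, 0, -1.3, 0]
    - [0, 0, -1.8, 0]
    - [0, 0, -2.2, 0]
    - [0, 0, -2.4, 0]
    - [0, 0, -2.5, 0]
    - [0, 0, -2.5, 0]
    - [0, 0, -2.5, 0]

```text
clock: 20.67
tool_pos: [0.5096, -0.35, 0.0493]
eef_rot: [-180.0, 0.0, -180.0]
force: [-0.1, -0.6, -0.4]
finger_gap: 0.0517
```

Run:
```python
from h import *
s=arm.state();print(s["tool_pos"],s["eef_rot"],s["force"],s["finger_gap"])
im=arm.read_camera("scene");b=(340,300,490,450);cv2.imwrite("pics/s13.png",cv2.resize(im[b[1]:b[3],b[0]:b[2]],None,fx=4,fy=4,interpolation=2)[:,:,::-1])
```

```text
[ 0.5096 -0.35    0.0493] [-179.979     0.0411 -179.9607] [-0.0541 -0.5699 -0.3571] 0.05171703315313943
```

View pics/s13.png

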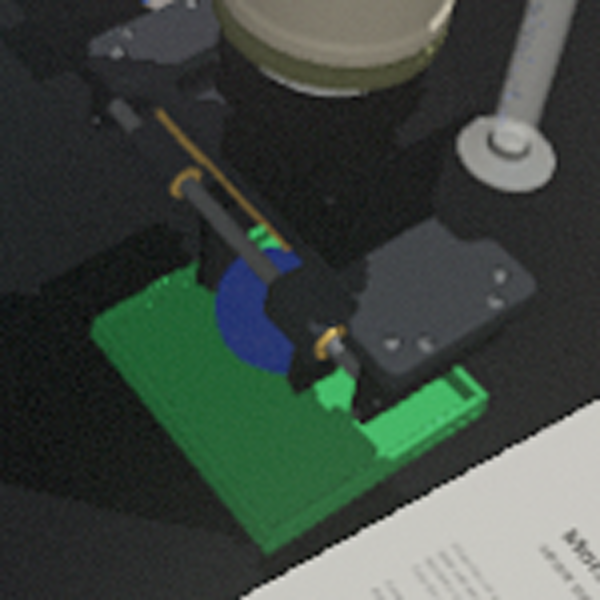

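carry_out:
  plan:
    - [0, 0, -0.3, 0]
    - [0, 0, -0.55, 0]
    - [0, 0, -0.7, 0]
    - [0, 0, -0.77, 0]
    - [0, 0, -0.8, 0]
    - [0, 0, -0.8, 0]

```text
clock: 21.22
tool_pos: [0.5092, -0.3496, 0.0246]
eef_rot: [180.0, -0.0, -180.0]
force: [-0.9, 2.0, 3.7]
finger_gap: 0.0515
```

carry_out:
  plan:
    - [0, 0, -0.03, 0]
    - [0, 0, -0.06, 0]
    - [0, 0, -0.1, 0]
    - [0, 0, -0.1, 0]

```text
clock: 21.55
tool_pos: [0.5107, -0.3509, 0.0235]
eef_rot: [-179.9, 0.2, -180.0]
force: [-0.5, 0.5, 13.6]
finger_gap: 0.0511
```

carry_out:
  plan:
    - [0, 0, 0.04, 0]
    - [0, 0, 0.07, 0]
    - [0, 0, 0.07, 0]

```text
clock: 21.8
tool_pos: [0.5097, -0.3503, 0.0242]
eef_rot: [-180.0, 0.1, -180.0]
force: [2.0, -0.1, 5.2]
finger_gap: 0.0511
```

carry_out:
  plan:
    - [0, 0, 0, 0]
    - [0, 0, 0, 0]
    - [0, 0, 0, 0]
    - [0, 0, 0, 0]
    - [0, 0, 0, 0]
    - [0, 0, 0, 0]
  grip: 0.5

```text
clock: 22.3
tool_pos: [0.509, -0.3497, 0.0235]
eef_rot: [180.0, -0.0, -180.0]
force: [-0.1, -1.3, 0.9]
finger_gap: 0.0646
```

Run:
```python
from h import *
s=arm.state();print(s["tool_pos"],s["eef_rot"],s["force"],s["finger_gap"])
im=arm.read_camera("scene");b=(340,300,490,450);cv2.imwrite("pics/s14.png",cv2.resize(im[b[1]:b[3],b[0]:b[2]],None,fx=4,fy=4,interpolation=2)[:,:,::-1])
```

```text
[ 0.509  -0.3497  0.0235] [ 179.983    -0.0235 -179.9656] [-0.1494 -1.2575  0.869 ] 0.06462139629239079
```

View pics/s14.png

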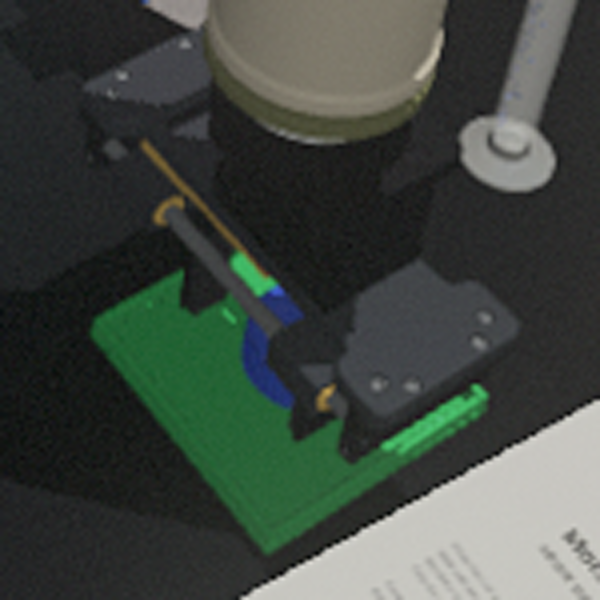

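carry_out:
  plan:
    - [0, 0, 0.3, 0]
    - [0, 0, 0.9, 0]
    - [0, 0, 1.7, 0]
    - [0, 0, 2.7, 0]
    - [0, 0, 3.7, 0]
    - [0, 0.6, 4.6, 0]
    - [0, 1.6, 5.2, 0]
    - [0.1, 2.7, 5.2, 0]
    - [0.1, 3.8, 5.2, 0]
    - [0.1, 5, 5.2, 0]
    - [0.1, 6.1, 5.2, 0]
    - [0.1, 7, 5.2, 0]

```text
clock: 23.35
tool_pos: [0.5121, -0.1373, 0.1804]
eef_rot: [180.0, 0.0, -179.9]
force: [1.0, 0.4, 1.4]
finger_gap: 0.0652
```

carry_out:
  plan:
    - [0, 0.4, 0, 0]
    - [0, 0.5, 0, 0]
    - [0, 0.5, 0, 0]
    - [0, 0.5, 0, 0]
  grip: -1

```text
clock: 23.68
tool_pos: [0.5121, -0.1262, 0.1801]
eef_rot: [-180.0, 0.0, 180.0]
force: [-0.7, -0.4, 0.3]
finger_gap: 0.0459
```

Run:
```python
from h import *
s=arm.state();print(s["tool_pos"],s["eef_rot"],s["force"],s["finger_gap"])
im=arm.read_camera("scene");b=(250,150,490,450);cv2.imwrite("pics/s15.png",cv2.resize(im[b[1]:b[3],b[0]:b[2]],None,fx=2,fy=2,interpolation=2)[:,:,::-1])
for c in ("scene","top"):
  arm.read_camera(c) if c=="top" else 0
  print(c,[(round(d["conf"],2),d["location"]) for d in arm.landmark_of(c,"blue_cap")][:2])
  print(c,[(round(d["conf"],2),d["location"]) for d in arm.landmark_of(c,"bin_right_tab")][:2])
```

```text
[ 0.5121 -0.1262  0.1801] [-179.9779    0.0279  179.9551] [-0.689  -0.426   0.2734] 0.04592565537379329
scene []
scene [(0.79, [0.5452, -0.1254, 0.1056])]
top [(0.9, [0.5356, -0.3491, 0.0081])]
top []
```

View pics/s15.png

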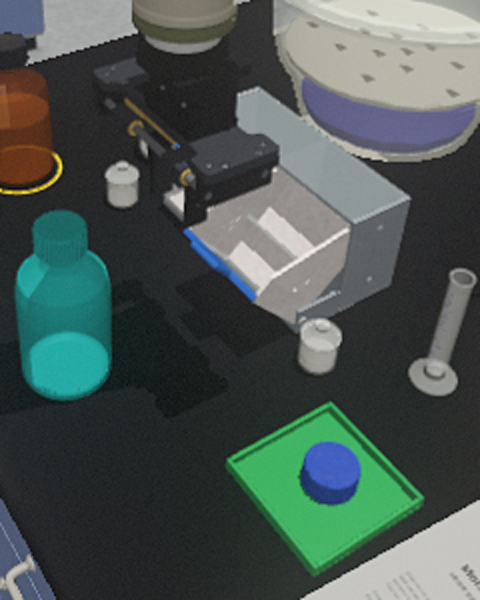

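carry_out:
  plan:
    - [0, 0, 0, 0]
    - [0, 0, 0, 0]
    - [0, 0, 0, 0]
    - [0, 0, -0.4, 0]
    - [0, 0, -1, 0]
    - [0, 0, -1.6, 0]
    - [0, 0, -2.2, 0]
    - [0, 0, -2.8, 0]
    - [0, 0, -3.2, 0]
    - [0, 0, -3.4, 0]
    - [0, 0, -3.4, 0]
  grip: -1

```text
clock: 24.9
tool_pos: [0.5113, -0.1248, 0.0763]
eef_rot: [-180.0, -0.1, -180.0]
force: [0.1, 0.1, -0.1]
finger_gap: 0.0006
```

Run:
```python
from h import *
s=arm.state();print(s["tool_pos"],s["eef_rot"],s["force"],s["finger_gap"])
im=arm.read_camera("scene");b=(280,170,430,320);cv2.imwrite("pics/s16.png",cv2.resize(im[b[1]:b[3],b[0]:b[2]],None,fx=4,fy=4,interpolation=2)[:,:,::-1])
```

```text
[ 0.5113 -0.1248  0.0763] [-179.9925   -0.1341 -179.9688] [ 0.0781  0.0597 -0.0863] 0.000639729239487388
```

View pics/s16.png

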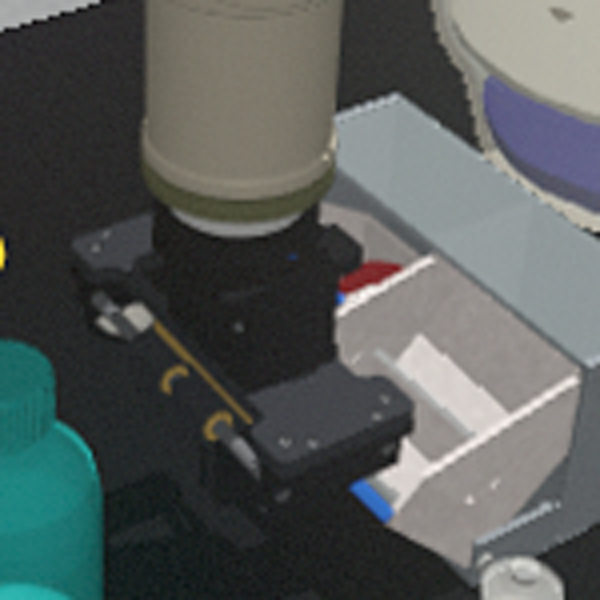

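carry_out:
  plan:
    - [0.25, 0, 0, 0]
    - [0.5, 0, 0.05, 0]
    - [0.75, 0, 0.12, 0]
    - [1, 0, 0.2, 0]
    - [1.28, 0, 0.3, 0]
    - [1.56, 0, 0.4, 0]
    - [1.84, 0, 0.5, 0]
    - [2.12, 0, 0.6, 0]
    - [2.4, 0, 0.7, 0]
    - [2.68, 0, 0.75, 0]
    - [2.95, 0, 0.8, 0]
    - [3.15, 0, 0.8, 0]

```text
clock: 25.95
tool_pos: [0.6079, -0.1247, 0.1019]
eef_rot: [-180.0, 0.0, -179.9]
force: [-0.9, 0.1, 0.6]
finger_gap: 0.0005
```

carry_out:
  plan:
    - [0.08, 0, 0, 0]
    - [0.16, 0, 0, 0]
    - [0.22, 0, 0, 0]
    - [0.22, 0, 0, 0]
    - [0.22, 0, 0, 0]

```text
clock: 26.37
tool_pos: [0.6132, -0.1249, 0.1017]
eef_rot: [-180.0, 0.0, -180.0]
force: [-1.1, -0.2, -0.7]
finger_gap: 0.0006
```

carry_out:
  plan:
    - [0.04, 0, 0, 0]
    - [0.08, 0, 0, 0]
    - [0.1, 0, 0, 0]
    - [0.1, 0, 0, 0]

```text
clock: 26.7
tool_pos: [0.6144, -0.125, 0.1016]
eef_rot: [179.9, -0.2, -180.0]
force: [-11.4, 1.4, 6.3]
finger_gap: 0.0002
```

carry_out:
  plan:
    - [0.04, 0, 0, 0]
    - [0.04, 0, 0, 0]
    - [0.04, 0, 0, 0]

```text
clock: 26.95
tool_pos: [0.6144, -0.125, 0.1016]
eef_rot: [179.9, -0.4, 180.0]
force: [-17.3, 2.4, 10.6]
finger_gap: 0.0004
```

carry_out:
  plan:
    - [-0.15, 0, 0, 0]
    - [-0.4, 0, 0, 0]
    - [-0.8, 0, 0.2, 0]
    - [-1.2, 0, 0.8, 0]
    - [-1.4, 0.3, 1.6, 0]
    - [-1.4, 1, 2.4, 0]
    - [-1.4, 2, 3, 0]
    - [-1.4, 3, 3, 0]
    - [-1.4, 4, 3, 0]
    - [-1.4, 5, 3, 0]
    - [-1.4, 5.6, 3, 0]
    - [-1.4, 5.6, 3, 0]

```text
clock: 27.95
tool_pos: [0.5751, 0.0487, 0.1915]
eef_rot: [179.9, 0.0, -179.6]
force: [0.4, 0.2, -0.2]
finger_gap: 0.0005
```

Run:
```python
from h import *
s=arm.state();print(s["tool_pos"],s["eef_rot"],s["force"],s["clock"])
im=arm.read_camera("scene");cv2.imwrite("pics/s17.png",cv2.resize(im[130:450,210:510],None,fx=1.85,fy=1.85,interpolation=2)[:,:,::-1])
t=arm.read_camera("top");cv2.imwrite("pics/t17.png",cv2.resize(t[120:340,160:500],None,fx=2.3,fy=2.3,interpolation=2)[:,:,::-1])
for c in ("scene","top"):
  for n in("bin_right_tab","bin_left_tab","blue_cap","amber_bottle","weighing_bottle_left","weighing_bottle_right","clear_bottle","measuring_cylinder"):
    print(c,n,[(round(d["conf"],2),d["location"]) for d in arm.landmark_of(c,n)][:2])
```

```text
[0.5751 0.0487 0.1915] [ 179.8744    0.0162 -179.5865] [ 0.3841  0.2163 -0.2062] 27.95
scene bin_right_tab [(0.66, [0.6233, -0.0613, 0.0045]), (0.65, [0.6311, -0.1231, 0.138])]
scene bin_left_tab [(0.65, [0.6288, 0.0015, 0.1359])]
scene blue_cap [(0.2, [0.6242, -0.0623, 0.003])]
scene amber_bottle [(0.89, [0.3945, -0.1076, 0.0028]), (0.55, [0.4997, 0.2318, 0.004])]
scene weighing_bottle_left [(0.57, [0.5848, 0.102, -0.0033]), (0.4, [0.7149, 0.0082, 0.0149])]
scene weighing_bottle_right [(0.69, [0.6198, -0.2334, 0.0002])]
scene clear_bottle []
scene measuring_cylinder [(0.86, [0.7071, -0.3112, 0.0055])]
top bin_right_tab [(0.9, [0.626, -0.1257, 0.1347])]
top bin_left_tab [(0.86, [0.6319, -0.0, 0.1335])]
top blue_cap [(0.58, [0.5352, -0.3535, 0.0059])]
top amber_bottle [(0.85, [0.5031, 0.2354, -0.0014]), (0.77, [0.3937, -0.107, -0.0033])]
top weighing_bottle_left [(0.47, [0.6273, -0.124, 0.1365]), (0.23, [0.5027, 0.2345, -0.002])]
top weighing_bottle_right [(0.75, [0.619, -0.2353, -0.0034])]
top clear_bottle []
top measuring_cylinder [(0.71, [0.7118, -0.3075, -0.0029])]
```

View pics/s17.png

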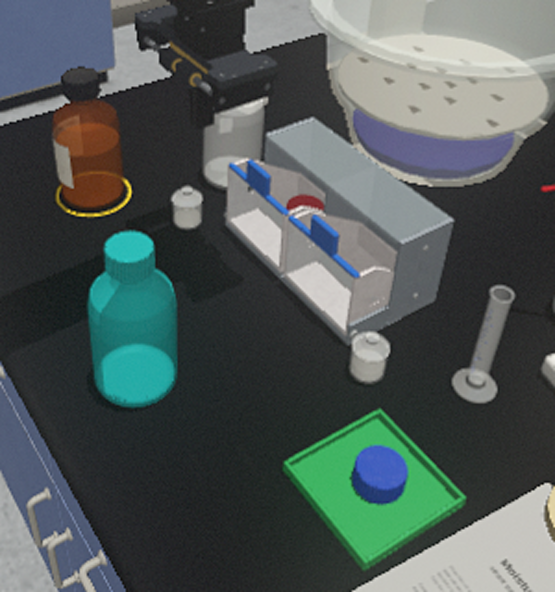

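View pics/t17.png

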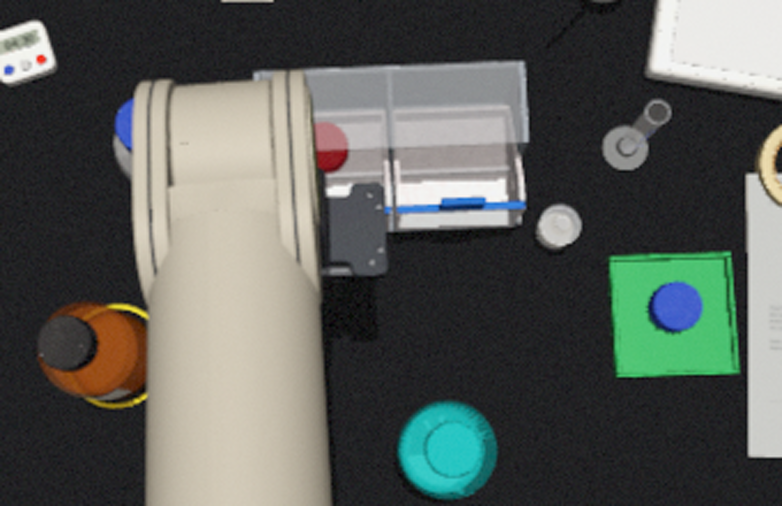

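Run:
```python
from h import *
A=cv2.imread("pics/scene0.png")[:,:,::-1];B=arm.read_camera("scene")
for n,im in(("before",A),("after",B)):
    h=hsv(np.ascontiguousarray(im));m=cv2.inRange(h,(100,150,80),(120,255,255))
    for nm,(x0,x1,y0,y1) in {"right rim/tab":(366,405,245,282)}.items():
        y,x=np.nonzero(m[y0:y1,x0:x1]);print(n,nm,len(x),x.mean()+x0,y.mean()+y0,x.max()+x0,y.max()+y0)
s=arm.state();print(s["force"],abs(s["joint_vel"]).max())
arm.close_job();print(arm.state()["clock"])
```

```text
before right rim/tab 265 386.2 260.07547169811323 404 279
after right rim/tab 238 385.30252100840335 259.4873949579832 403 279
[-0.1249  0.5028  0.1182] 0.13696414692678843
the job is handed in; nothing more can be done
the job is handed in; nothing more can be done
```

The job is done and handed in at about 29 s on the robot's clock, against the 72 s limit. No verdict came back.

- **Amber bottle:** I gripped it by its cap and slid it along the worktop, keeping clear of the weighing bottle and the turquoise look-alike. It now stands upright on the yellow ring, centred to within about 2 mm in both cameras. The trained network's first reading of the ring centre was about 9 mm off. I used the circle fitted in both pictures instead.
- **Blue cap:** it was in the right bin. I hooked that bin's tab and tipped it to its stop, took the cap from the rear pocket and released it in the tray. It lies flat, top up, at about (0.535, −0.35).
- **Right bin:** I pushed it shut until the stop resisted with about 17 N. Afterwards its rim was within 1 pixel of where it started in the scene picture.
- **Everything else:** the left bin with the red cap stayed shut. The weighing bottles and measuring cylinder read the same positions as before, to within a few mm. The clear bottle was not detected in the last check because the arm was partly in front of it, but it still stands in its place in the picture. Contact forces I read stayed around 20 N or less, and the gripper was touching nothing at hand-in.

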